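Bind the frame-finish samples on their stand

TASK

Add the red finish sample to the sample stand: lay it flat and square on top of the white one already there, with the holes lined up. Then bind the set: put the brass pin down through both samples into the stand until its flange rests on the red one, and let go.

Things in the scene. Friction and masses are not known exactly. Their poses are not given: they have to be found in the camera images.
- stand: Sample stand: fixed dark wooden block, 80 (x) x 130 (y) x 40 mm high, with an upright 36 mm round hole right through its middle. Origin on the hole's axis at the underside (on the bench); z up, y along its long side.
- white_tablet: White finish sample: loose tablet of the same form (60 x 110 x 16 mm, 36 mm hole). It already lies on the stand, its hole within 5 mm of the stand's hole and its long side along the stand's within about 6 degrees. Origin at the hole's centre on the underside; z up, y along its long side.
- red_tablet: Red finish sample, the one to add: loose tablet 60 (x) x 110 (y) x 16 mm thick, about 70 g, with a 36 mm round hole through its middle, lying flat on the bench. The same either way round. Origin at the hole's centre on the underside; z up, y along its long side. A green tablet of the same form lies near it and is not wanted.
- brass_pin: Brass pin, 0.2 kg, upright and loose in a hole of a 60 mm high fixed plywood rack; an unwanted black pin stands 90 mm away along the pin's x, the rack's long side. From below: shaft 16 mm across, 50 long (tip to 54, tapered); flange 56 across, 6 thick; grip 20 across, 38 tall. Origin on the axis at the flange's underside (home in the stack: 72 mm above the bench); z up to the grip.
Mind the look-alikes: they are no part of the job. Several things look just like the red_tablet: the one meant starts farthest to the robot's left.

How it is judged (in metres and radians):
On the way:
1. the red sample lies flat and square on the white one on the stand, holes lined up, let go, before the pin is in (horizontal distance between red_tablet and stand below 0.018 m and z of red_tablet in the frame of stand between 0.052 and 0.06 m and angle between the y axis of red_tablet and the y axis of stand, either way round below 0.26 rad and contact force between the fingers and red_tablet below 0.3 N and horizontal distance between brass_pin and stand above 0.05 m), for 0.2 s.
At the end, for the whole second after the job is handed in: White sample on the stand, red one flat on it (heights within 4 mm), long sides within 15 degrees of the stand's; brass pin through both into the stand (axis within 14 mm of each hole centre), upright within 10 degrees, flange underside 67 to 78 mm above the bench; released, at rest (horizontal distance between brass_pin and stand below 0.014 m and horizontal distance between brass_pin and white_tablet below 0.014 m and horizontal distance between brass_pin and red_tablet below 0.014 m and z of brass_pin in the frame of stand between 0.067 and 0.078 m and angle between brass_pin's own z axis and vertical below 0.17 rad and z of white_tablet in the frame of stand between 0.036 and 0.044 m and z of red_tablet in the frame of stand between 0.052 and 0.06 m and angle between the y axis of each of white_tablet, red_tablet and the y axis of stand, either way round below 0.26 rad and angle between red_tablet's own z axis and vertical below 0.09 rad and linear speed of each of brass_pin, red_tablet below 0.02 m/s); the robot touches nothing.
It also fails if it takes over 56 s, if anything falls off the work surface, if the arm or the gripper's body presses on something with over 40 N, if the wrist force passes 120 N, or if a joint passes its speed limit or range.

ROBOT

A 7-joint arm with a two-finger parallel gripper is mounted at the origin on the work surface. World frame = base frame: x ahead of the robot, y to its left, z up, the work surface at z = 0. Lengths are in mm, angles in rad, forces in N, time in s.
With the tool pointing down it reaches from about 425 to 1025 mm from the base axis. Payload 3.6 kg.
Tool frame: the origin (TCP) lies at the very end of the fingers, on their centre line; the grasp point (between the pads) lies 19 mm behind it (bot.hold_point_z is the x of the grasp point in the tool frame, in mm); x points along the fingers, z is the direction in which the jaws open and shut, and the axes are right-handed (so a half turn about x gives the same grasp; the last joint's range is limited). The gripper opens to 85 mm and grips with 20 to 120 N. Pads are 22 mm wide; open, the fingers measure 114 mm over their backs; the gripper's body (76 mm by 85 mm) begins 54 mm behind the grasp point. The pads swing forward as they close: fully open they stand 13 mm farther back than shut.
Start: joints at [-1.435, 0.591, 0.048, 1.609, -0.033, 0.943, -0.034], TCP at [164.431, 706.11, 231.302] pointing down, gripper open.
Joint ranges: [-2.69, 2.69], [-0.47, 2.24], [-1.27, 1.36], [0.19, 2.51], [-1.53, 4.68], [0.08, 2.07], [-3.09, 3.09]. Speed limits (rad/s): [2.57, 2.57, 3.14, 3.14, 3.14, 3.14, 3.14].

INTERFACE

Orientations are given as [roll, pitch, yaw] about the fixed x, y, z axes, in that order (R = Rz(yaw) Ry(pitch) Rx(roll)).
In Python, from bench import bot gives the robot as it stands.
- The arm moves only by the tool step_arm, never from a script. Its arguments are lists of equal length, an entry for each row: "dp": the shift along the world's x, y, z in mm, a list of three; "angular": the turn, a rotation vector about the world's x, y, z in rad, a list of three; "jaw": the closure, from -1 (fully open) to 1 (shut). A call has 1 to 8 rows; each row shifts and turns the commanded pose from where the row before left it; what a row does not reach is not made up. A row lasts 1/12 s, in which the tool goes at most 41.7 mm and 7.16 degrees, less where a joint would pass 70% of its speed; a pose out of reach is approached as far as the arm can. A call is refused whole if a number of a shift passes 41.7 or a number of a turn 0.125, either way. A call with a gripper value outside its range is refused whole. The fingers move at their own pace and stop on an object; "grip_force" is the grip in N (left out, the last holds). Time passes only in rows, so rows that do not move let the fingers close. It gives the time, the measured TCP pose, the force and the opening at its end, in the units of the state.
- bot.state(): the state, without advancing time (a new reading comes with each control period).
- bot.snapshot(name): name is "scene" or "top"; returns the picture (400x640x3 uint8, red, green, blue); there is no depth.
- bot.camera_info(name): a dict with "K" (3x3 intrinsics, pixels), "eye" and "attitude" of the camera in the world. Camera axes: x right, y down, z forward; pixel columns grow to the right and rows downward; lengths in mm; the calibration is good to about 2 mm. A picture is of the moment at which its call begins. camera_info takes no time and is no camera call.
- bot.close_job(): hands the job in, once; it reports no verdict.
The state is a dict: "t": time; "joint_positions": joint angles; "qvel": joint speeds; "effort": joint torques, N m; "position": TCP position; "eef_rot": TCP orientation; "wrist_force": force on the tool from outside, world axes, zero at the start; "moment": the same for the moment, N m; "opening": opening from 0.0 (shut) to 1.0 (fully open).
Only numpy, scipy, OpenCV 4.12 (cv2) and the standard library are available. Lean on these libraries where they do the work, as an engineer would, in place of code of your own. Each camera call takes 0.05 s, during which the arm holds its last target.

## Working session

There is one attempt and no reset: what is moved stays moved. The work goes in short steps, Python scripts to look and compute and a tool call to move; the robot and the scene stay as the last step left them, time stands still between calls to the robot, and variables do not carry over. Pictures are saved under pics/ and viewed, and the job is handed in when it is done.

Besides the shell and the picture viewer there is one more tool, called after "Emit:" as name(argument=value, ...), one argument or row to a line, values as JSON. step_arm: Moves the arm, as the interface text tells. Its arguments: {"type":"object","properties":{"dp":{"type":"array"},"angular":{"type":"array"},"jaw":{"type":"array"},"grip_force":{"type":"number"}},"required":["dp","angular","jaw"]}

```bash
ls; mkdir -p pics
python3 - <<'E'
from bench import bot
import cv2
for n in("scene","top"):
    im=bot.snapshot(n); cv2.imwrite(f"pics/{n}0.png",im[:,:,::-1])
    c=bot.camera_info(n); print(n,c)
print(bot.state()); print(bot.hold_point_z)
E
```

```text
pics
scene {'K': array([[367.62201334,   0.        , 323.36566182],
       [  0.        , 367.62201334, 192.98664737],
       [  0.        ,   0.        ,   1.        ]]), 'eye': array([1183.17452667,  261.51232844, 1001.10662486]), 'attitude': array([-2.4440377 , -0.01692877,  2.09008003])}
top {'K': array([[451.28008442,   0.        , 322.42169795],
       [  0.        , 451.28008442, 201.6400941 ],
       [  0.        ,   0.        ,   1.        ]]), 'eye': array([ 279.90415718, -123.09932765, 1296.80250559]), 'attitude': array([-2.9747768 , -0.00474912, -1.59810076])}
{'t': 0.1, 'joint_positions': array([-1.43550574,  0.59204951,  0.04832373,  1.60970138, -0.03329515,
        0.9426749 , -0.03369452]), 'qvel': array([-0.00103074, -0.00207558,  0.00112809, -0.00313659,  0.00055764,
        0.00057579, -0.00080907]), 'effort': array([ 4.56521884e-03, -5.49993002e+01,  1.55338459e+00, -1.98824304e+01,
        9.76473908e-03,  3.82860933e-03,  2.55732139e-06]), 'position': array([164.26513977, 705.38362066, 230.23702167]), 'eef_rot': array([-3.07746619,  1.5687682 , -1.73538815]), 'wrist_force': array([-1.11182157, -0.2241783 ,  0.46393214]), 'moment': array([0.04333136, 0.01089335, 0.0146649 ]), 'opening': 1.0026837955227668}
-18.700000000000003
```

View pics/scene0.png

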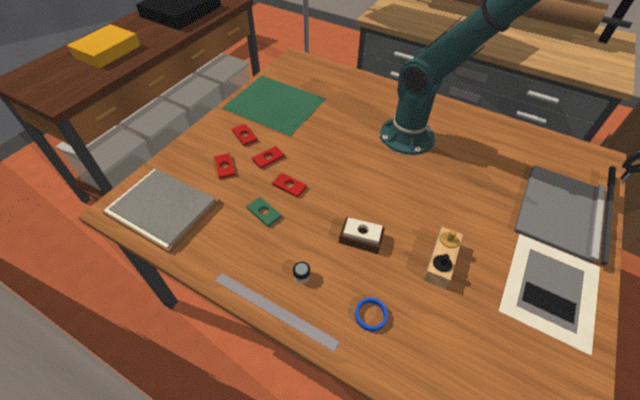

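View pics/top0.png

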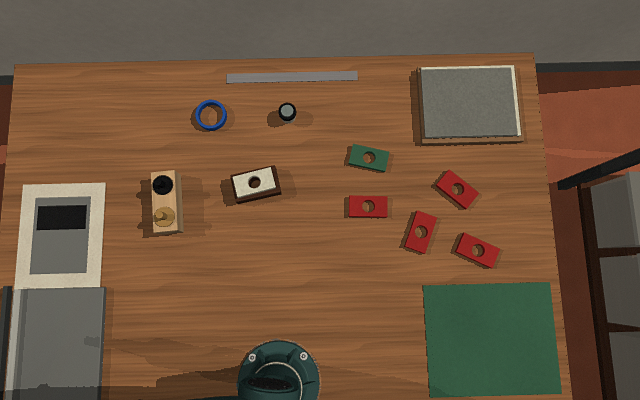

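```bash
cat > h.py <<'E'
import numpy as np, cv2
from scipy.spatial.transform import Rotation as R
from bench import bot
def cam(n):
    c=bot.camera_info(n); return c["K"],np.array(c["eye"]),R.from_euler('xyz',c["attitude"]).as_matrix()
def proj(n,P):
    K,e,M=cam(n); p=(np.atleast_2d(P)-e)@M@K.T; return p[:,:2]/p[:,2:]
def back(n,uv,z):
    K,e,M=cam(n); uv=np.atleast_2d(uv); d=np.c_[uv,np.ones(len(uv))]@np.linalg.inv(K).T@M.T
    return e+d*((z-e[2])/d[:,2])[:,None]
def save(n,f,box=None,s=1):
    im=bot.snapshot(n)[:,:,::-1]; cv2.imwrite("pics/full_"+f,im)
    if box: x0,y0,x1,y1=box; im=im[y0:y1,x0:x1]
    cv2.imwrite("pics/"+f,cv2.resize(im,None,fx=s,fy=s,interpolation=cv2.INTER_CUBIC))
E
python3 - <<'E'
from h import *
np.set_printoptions(precision=1,suppress=True)
print(proj("top",[[0,0,0],[164,706,231],[500,0,0],[0,300,0]]));print(proj("scene",[[0,0,0],[164,706,231],[500,0,0]]))
uv=[(368,207),(420,233),(478,251),(457,189),(369,157)]
print(back("top",uv,16)); print(back("top",[(254,183)],56))
uv=[(290,185),(268,157),(244,135),(225,166),(264,212)]
print(back("scene",uv,16)); print(back("scene",[(363,230)],56))
im=cv2.imread("pics/top0.png")
cv2.imwrite("pics/c1.png",cv2.resize(im[130:280,130:290],None,fx=4,fy=4,interpolation=cv2.INTER_CUBIC))
cv2.imwrite("pics/c2.png",cv2.resize(im[130:280,340:510],None,fx=4,fy=4,interpolation=cv2.INTER_CUBIC))
im=cv2.imread("pics/scene0.png")
cv2.imwrite("pics/c3.png",cv2.resize(im[110:300,210:480],None,fx=2.9,fy=2.9,interpolation=cv2.INTER_CUBIC))
E
```

```text
[[277.9 382.9]
 [-43.6 339.5]
 [276.  202.2]
 [167.6 386.2]]
[[406.6 134.8]
 [637.4 191.3]
 [351.7 219.9]]
[[ 476.2 -265.6   16. ]
 [ 397.4 -410.4   16. ]
 [ 342.  -571.4   16. ]
 [ 522.1 -525.7   16. ]
 [ 624.2 -275.    16. ]]
[[546.7  55.8  56. ]]
[[ 486.2 -254.3   16. ]
 [ 410.2 -403.2   16. ]
 [ 356.5 -558.2   16. ]
 [ 530.1 -512.2   16. ]
 [ 630.8 -263.5   16. ]]
[[554.9  62.4  56. ]]
```

View pics/c1.png

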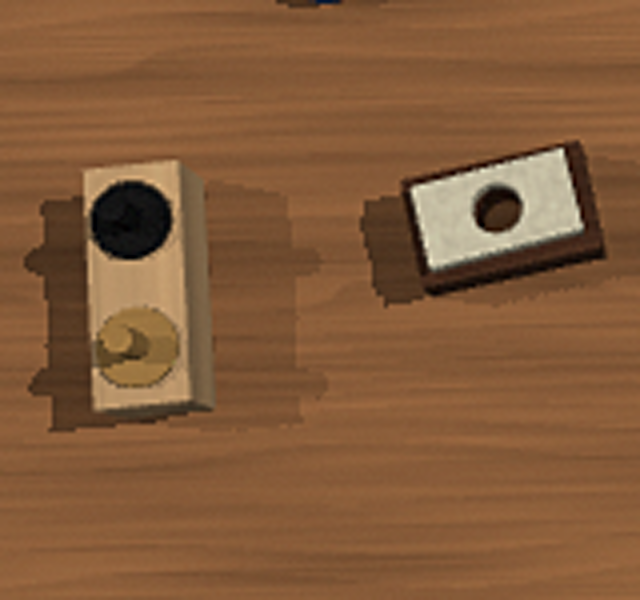

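View pics/c2.png

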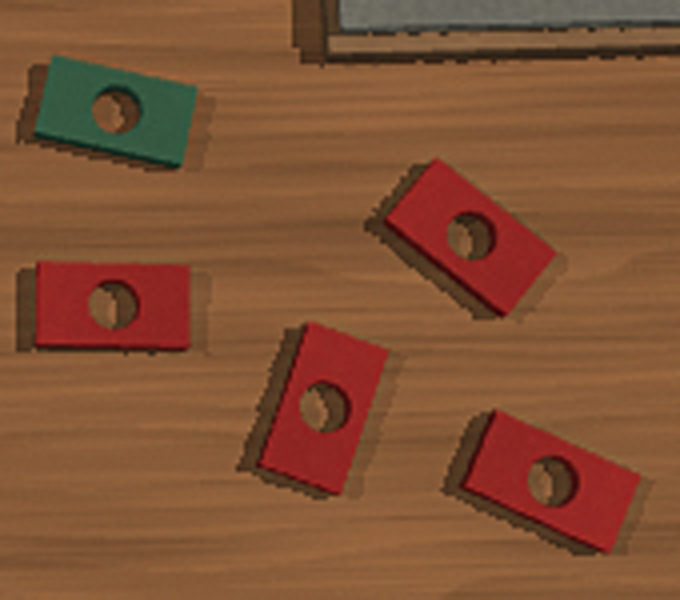

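View pics/c3.png

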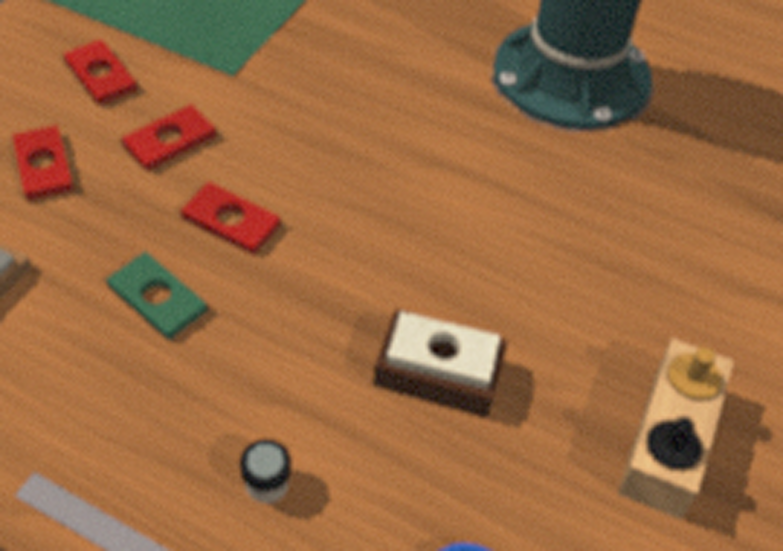

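Run:
```python
from h import *
np.set_printoptions(precision=3,suppress=True)
s=bot.state(); print(R.from_euler('xyz',s["eef_rot"]).as_matrix())
for n,f,z in(("top","pics/top0.png",16),("scene","pics/scene0.png",16)):
    im=cv2.imread(f); hsv=cv2.cvtColor(im,cv2.COLOR_BGR2HSV)
    # rectify the z=16 plane at 2px/mm around target
    def rect(x0,x1,y0,y1,z,name,s=3):
        gx,gy=np.meshgrid(np.arange(x0,x1,1/s),np.arange(y0,y1,1/s),indexing='ij')
        uv=proj(n,np.c_[gx.ravel(),gy.ravel(),0*gx.ravel()+z]).reshape(gx.shape+(2,)).astype(np.float32)
        o=cv2.remap(im,uv[...,0],uv[...,1],cv2.INTER_CUBIC)
        # orient: up=+x, left=+y
        o=o[::-1,::-1].copy()
        for k in range(int(np.ceil(x0/20)*20),int(x1),20):
            r=int((x1-k)*s)-1; o[r,:12]=(0,255,255); cv2.putText(o,str(k),(14,r+4),0,.4,(0,255,255))
        for k in range(int(np.ceil(y0/20)*20),int(y1),20):
            c=int((y1-k)*s)-1; o[-12:,c]=(0,255,255); cv2.putText(o,str(k),(c-12,o.shape[0]-16),0,.4,(0,255,255))
        cv2.imwrite(name,o)
    rect(420,540,-340,-190,16,f"pics/r_red_{n}.png",4)
    rect(480,620,-20,140,56,f"pics/r_white_{n}.png",4)
    rect(420,600,180,360,66,f"pics/r_pin_{n}.png",3)
```

```text
[[-0.    -0.974  0.227]
 [-0.002  0.227  0.974]
 [-1.    -0.    -0.002]]
```

View pics/r_red_top.png

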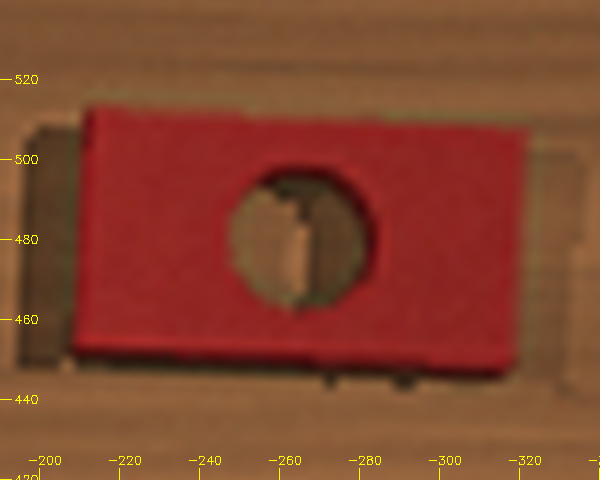

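View pics/r_red_scene.png

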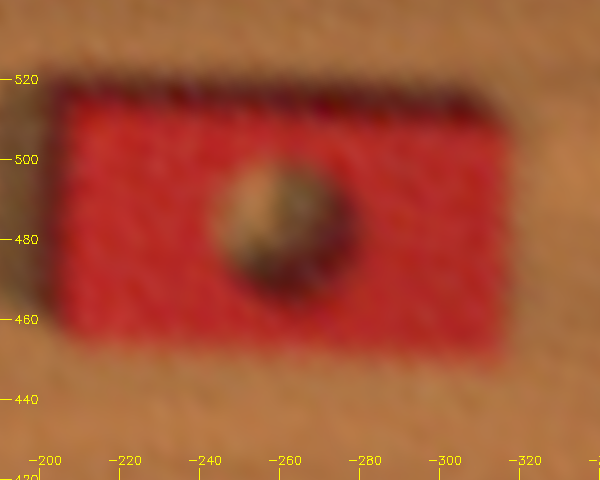

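View pics/r_white_top.png

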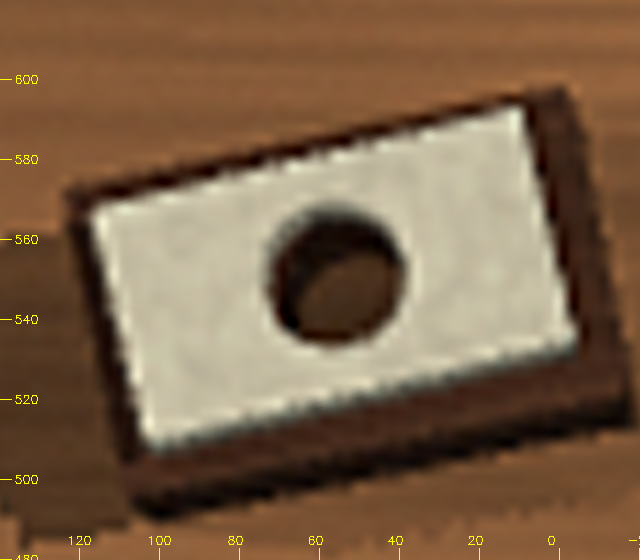

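View pics/r_white_scene.png

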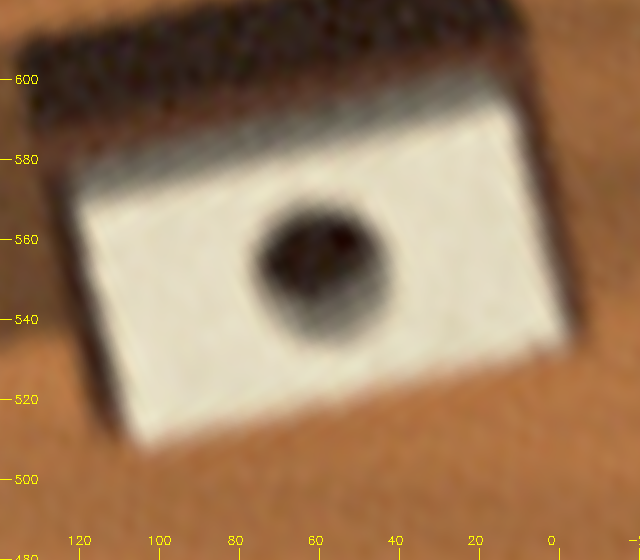

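View pics/r_pin_top.png

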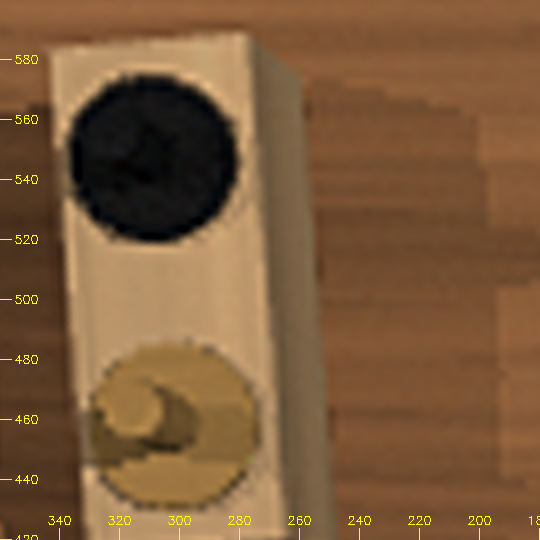

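View pics/r_pin_scene.png

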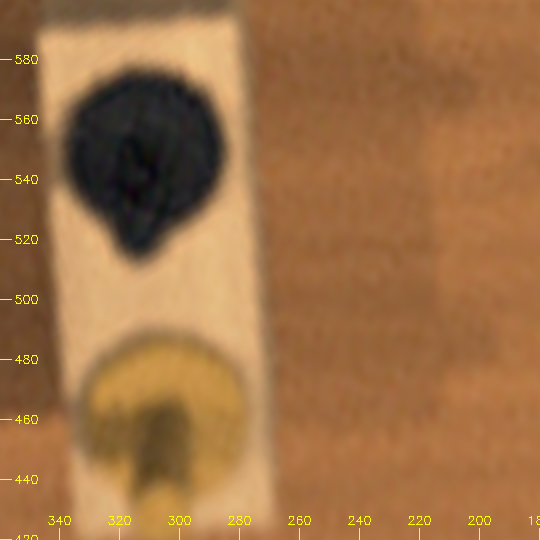

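Emit:
step_arm(
  dp=[
    [10,-15,0],
    [21,-30,0],
    [21,-30,0],
    [21,-30,0],
    [21,-30,0],
    [21,-30,0],
    [21,-30,0],
    [21,-30,0],
  ],
  angular=[
    [0,0,-0.05],
    [0,0,-0.1],
    [0,0,-0.1],
    [0,0,-0.1],
    [0,0,-0.1],
    [0,0,-0.1],
    [0,0,-0.1],
    [0,0,-0.1],
  ],
  jaw=[-1,-1,-1,-1,-1,-1,-1,-1],
  grip_force=40,
)

```text
t: 0.77
position: [322.0, 479.3, 231.0]
eef_rot: [-2.759, 1.57, -2.171]
wrist_force: [1.2, 0.4, 0.2]
opening: 0.999
```

Emit:
step_arm(
  dp=[
    [21,-30,0],
    [21,-30,0],
    [21,-30,0],
    [21,-30,0],
    [21,-30,0],
    [20,-32,0],
    [20,-32,0],
    [14,-36,0],
  ],
  angular=[
    [0,0,-0.1],
    [0,0,-0.1],
    [0,0,-0.1],
    [0,0,-0.1],
    [0,0,-0.1],
    [0,0,-0.1],
    [0,0,-0.04],
    [0,0,0],
  ],
  jaw=[-1,-1,-1,-1,-1,-1,-1,-1],
)

```text
t: 1.43
position: [482.0, 230.3, 231.3]
eef_rot: [0.137, 1.569, 0.089]
wrist_force: [1.6, -0.3, -0.0]
opening: 1.003
```

Emit:
step_arm(
  dp=[
    [1,-38,0],
    [0,-38,0],
    [0,-38,0],
    [0,-38,0],
    [0,-38,0],
    [0,-38,0],
    [0,-38,0],
    [0,-38,0],
  ],
  angular=[
    [0,0,0],
    [0,0,0],
    [0,0,0],
    [0,0,0],
    [0,0,0],
    [0,0,0],
    [0,0,0],
    [0,0,0],
  ],
  jaw=[-1,-1,-1,-1,-1,-1,-1,-1],
)

```text
t: 2.1
position: [480.8, -74.5, 231.2]
eef_rot: [2.605, 1.57, 2.558]
wrist_force: [1.8, -0.3, -0.6]
opening: 0.998
```

Emit:
step_arm(
  dp=[
    [0,-38,-15],
    [0,-38,-15],
    [0,-36,-15],
    [0,-34,-15],
    [0,-20,-15],
    [0,0,-10],
    [0,0,0],
  ],
  angular=[
    [0,0,0],
    [0,0,0],
    [0,0,0],
    [0,0,0],
    [0,0,0],
    [0,0,0],
    [0,0,0],
  ],
  jaw=[-1,-1,-1,-1,-1,-1,-1],
)

```text
t: 2.68
position: [479.5, -239.4, 144.2]
eef_rot: [2.88, 1.566, 2.829]
wrist_force: [-0.4, -0.4, 0.3]
opening: 1.005
```

Run:
```python
from h import *
np.set_printoptions(precision=3,suppress=True)
s=bot.state(); print(s["position"]);M=R.from_euler('xyz',s["eef_rot"]).as_matrix();print(M, np.arctan2(M[1,2],M[0,2]))
save("top","top1.png",(300,130,440,280),4); save("scene","scene1.png",(220,90,380,230),4)
p=s["position"]
for n in("top","scene"): print(n,proj(n,[p,p+M[:,2]*42+M[:,0]*-13,p-M[:,2]*42+M[:,0]*-13]))
```

```text
[ 479.537 -239.429  144.247]
[[-0.004  0.051  0.999]
 [ 0.001  0.999 -0.051]
 [-1.     0.001 -0.004]] -0.05106904093810081
top [[363.035 198.379]
 [363.649 181.48 ]
 [363.38  213.679]]
scene [[292.859 159.705]
 [284.964 164.609]
 [300.064 149.427]]
```

View pics/top1.png

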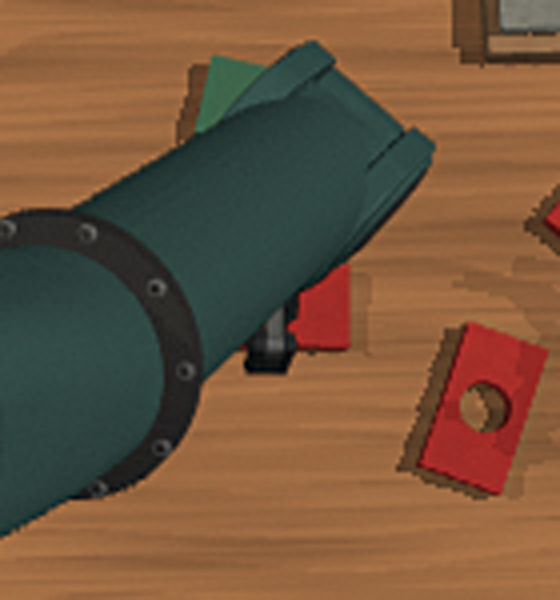

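View pics/scene1.png

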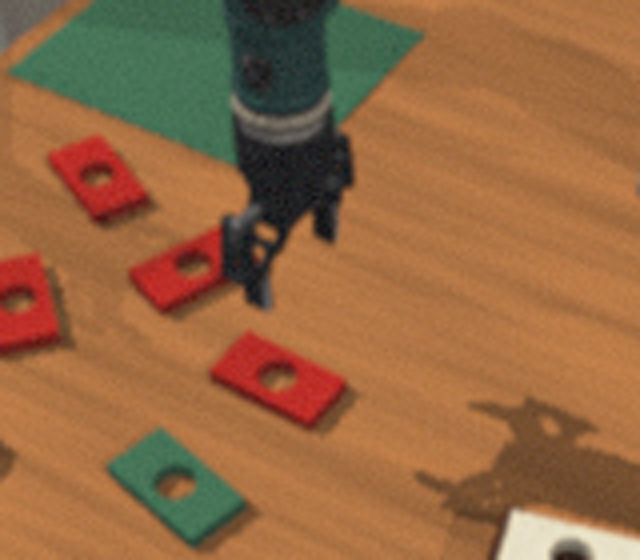

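Emit:
step_arm(
  dp=[
    [1,-13,-15],
    [0,-13,-25],
    [0,0,-30],
    [0,0,-25],
    [0,0,-15],
    [0,0,0],
  ],
  angular=[
    [0,0,0],
    [0,0,0],
    [0,0,0],
    [0,0,0],
    [0,0,0],
    [0,0,0],
  ],
  jaw=[-1,-1,-1,-1,-1,-1],
)

```text
t: 3.28
position: [481.8, -261.9, 34.4]
eef_rot: [2.436, 1.566, 2.391]
wrist_force: [0.2, 0.8, 0.6]
opening: 1.002
```

Run:
```python
from h import *
np.set_printoptions(precision=3,suppress=True)
s=bot.state(); print(s["position"]);M=R.from_euler('xyz',s["eef_rot"]).as_matrix();p=s["position"]
save("scene","scene2.png",(250,130,350,220),7)
for n in("scene",): print(n,(proj(n,[p,p+M[:,2]*42+M[:,0]*-13,p-M[:,2]*42+M[:,0]*-13])-[250,130])*7)
```

```text
[ 481.781 -261.908   34.392]
scene [[270.196 349.562]
 [218.477 385.284]
 [317.023 280.965]]
```

View pics/scene2.png

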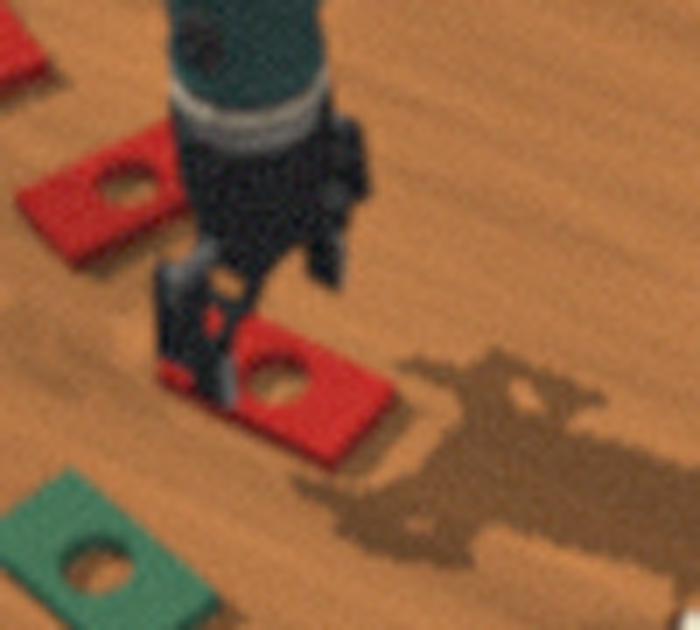

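Emit:
step_arm(
  dp=[
    [-1,-1,-17],
    [0,0,-10],
    [0,0,-5],
    [0,0,0],
    [0,0,0],
  ],
  angular=[
    [0,0,0],
    [0,0,0],
    [0,0,0],
    [0,0,0],
    [0,0,0],
  ],
  jaw=[-1,-1,-1,-1,-1],
)

```text
t: 3.75
position: [481.9, -265.7, 4.9]
eef_rot: [-0.19, 1.57, -0.238]
wrist_force: [1.1, 0.9, 1.0]
opening: 1.002
```

Emit:
step_arm(
  dp=[
    [-1,0,-4],
    [0,0,0],
    [0,0,0],
    [0,0,0],
    [0,0,0],
    [0,0,0],
    [0,0,0],
    [0,0,0],
  ],
  angular=[
    [0,0,0],
    [0,0,0],
    [0,0,0],
    [0,0,0],
    [0,0,0],
    [0,0,0],
    [0,0,0],
    [0,0,0],
  ],
  jaw=[-1,-0.5,0,1,1,1,1,1],
  grip_force=40,
)

```text
t: 4.42
position: [480.3, -265.9, 0.8]
eef_rot: [1.088, 1.571, 1.04]
wrist_force: [-0.7, 0.3, 5.6]
opening: 0.688
```

Emit:
step_arm(
  dp=[
    [0,0,10],
    [0,0,20],
    [0,0,30],
    [0,0,30],
    [0,0,30],
    [0,0,10],
    [0,0,0],
  ],
  angular=[
    [0,0,0],
    [0,0,0],
    [0,0,0],
    [0,0,0],
    [0,0,0],
    [0,0,0],
    [0,0,0],
  ],
  jaw=[1,1,1,1,1,1,1],
)

```text
t: 5.0
position: [482.2, -266.8, 133.1]
eef_rot: [-0.393, 1.565, -0.44]
wrist_force: [0.1, 0.1, -0.2]
opening: 0.69
```

Run:
```python
from h import *
np.set_printoptions(precision=3,suppress=True)
s=bot.state(); print(s["position"],s["opening"]);M=R.from_euler('xyz',s["eef_rot"]).as_matrix();p=s["position"];print(M)
save("scene","scene3.png",(250,100,350,190),7)
c=p+[0,0,14.]
m=lambda a,b:c+M[:,2]*a+M[:,1]*b
print((proj("scene",[c,m(30,55),m(30,-55),m(-30,-55),m(-30,55)])-[250,100])*7)
# stand at z=40
im=cv2.imread("pics/top0.png");n="top";s_=4
gx,gy=np.meshgrid(np.arange(480,620,1/s_),np.arange(-20,140,1/s_),indexing='ij')
uv=proj(n,np.c_[gx.ravel(),gy.ravel(),0*gx.ravel()+40]).reshape(gx.shape+(2,)).astype(np.float32)
o=cv2.remap(im,uv[...,0],uv[...,1],cv2.INTER_CUBIC)[::-1,::-1]
o=np.clip(o.astype(float)*2.0,0,255).astype(np.uint8); cv2.imwrite("pics/stand40.png",o)
```

```text
[ 482.222 -266.826  133.142] 0.6898471747732255
[[ 0.006  0.048  0.999]
 [-0.003  0.999 -0.048]
 [-1.    -0.002  0.006]]
[[247.63  395.98 ]
 [305.915 480.969]
 [115.531 387.592]
 [192.605 315.743]
 [380.098 404.391]]
```

View pics/scene3.png

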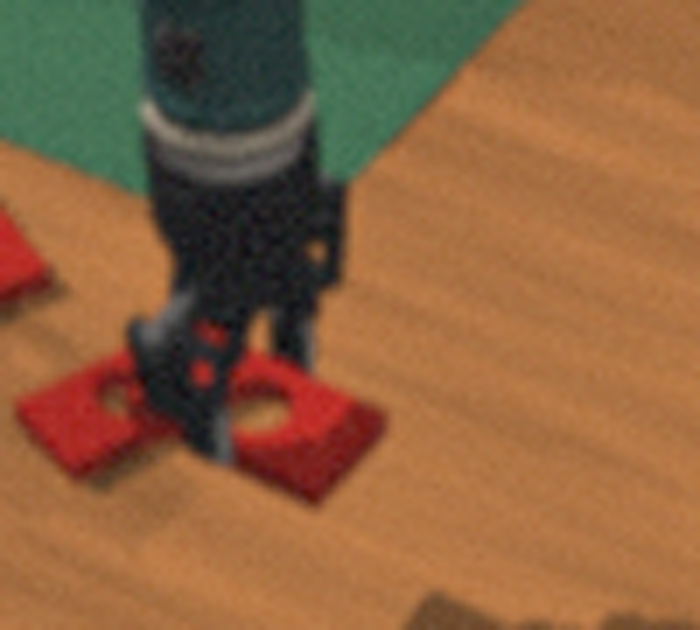

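View pics/stand40.png

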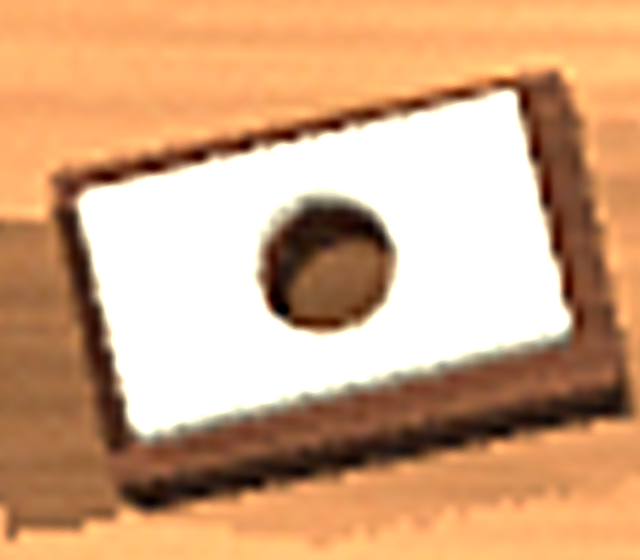

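Emit:
step_arm(
  dp=[
    [4,20,0],
    [8,36,0],
    [8,36,0],
    [8,36,0],
    [8,36,0],
    [8,36,0],
    [8,36,0],
    [7,36,0],
  ],
  angular=[
    [0,0,0],
    [0,0,0.04],
    [0,0,0.04],
    [0,0,0.04],
    [0,0,0.04],
    [0,0,0.04],
    [0,0,0.04],
    [0,0,0.03],
  ],
  jaw=[1,1,1,1,1,1,1,1],
)

```text
t: 5.72
position: [538.3, 8.0, 128.4]
eef_rot: [2.997, 1.567, -3.062]
wrist_force: [0.5, -0.5, -1.6]
opening: 0.692
```

Emit:
step_arm(
  dp=[
    [7,30,0],
    [4,16,0],
    [0,3,0],
    [0,0,-10],
    [0,0,-10],
    [0,0,0],
  ],
  angular=[
    [0,0,0],
    [0,0,0],
    [0,0,0],
    [0,0,0],
    [0,0,0],
    [0,0,0],
  ],
  jaw=[1,1,1,1,1,1],
)

```text
t: 6.22
position: [547.7, 52.8, 107.5]
eef_rot: [-3.037, 1.565, -2.818]
wrist_force: [-0.4, -0.4, -0.0]
opening: 0.691
```

Run:
```python
from h import *
np.set_printoptions(precision=3,suppress=True)
s=bot.state(); print(s["position"],s["opening"]);M=R.from_euler('xyz',s["eef_rot"]).as_matrix();p=s["position"];print(M,np.arctan2(M[1,2],M[0,2]))
save("scene","scene4.png",(310,160,430,270),6)
save("top","top4.png",(200,130,320,240),6)
```

```text
[547.747  52.794 107.477] 0.6906709570071825
[[-0.006 -0.217  0.976]
 [-0.002  0.976  0.217]
 [-1.    -0.001 -0.006]] 0.21911950280201326
```

View pics/scene4.png

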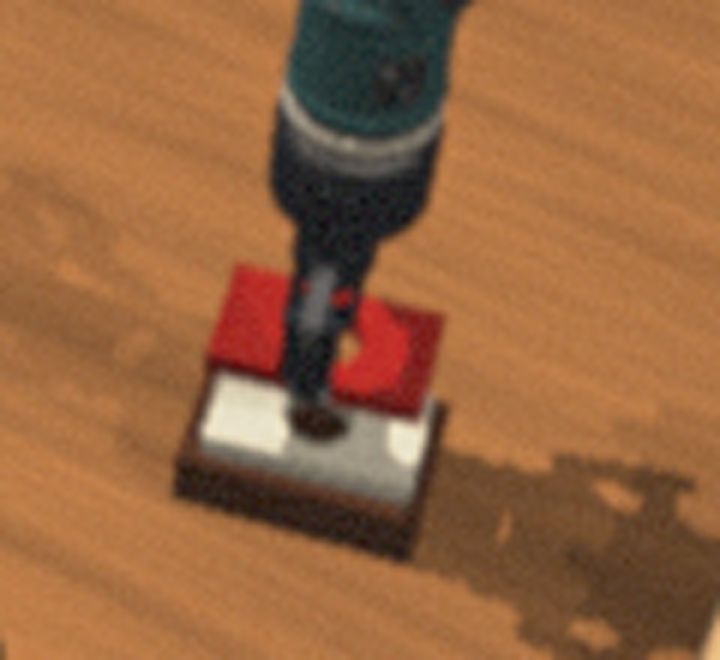

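View pics/top4.png

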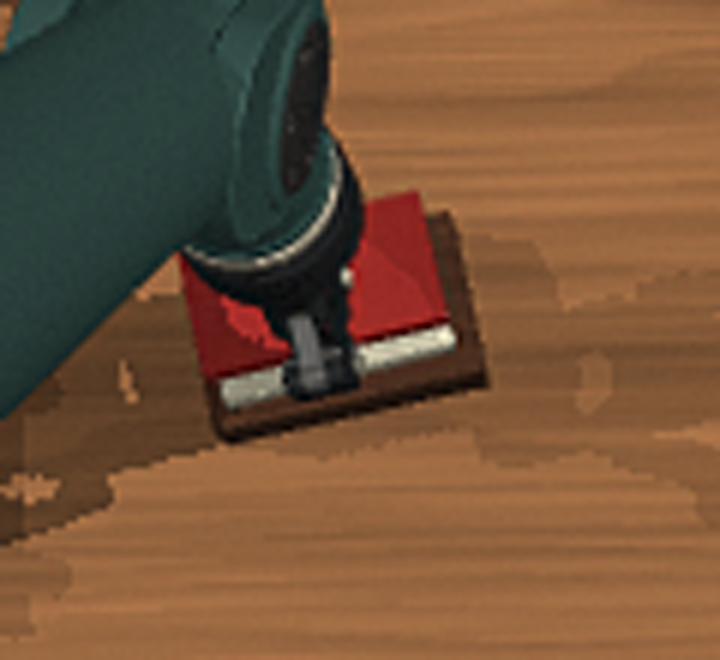

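Run:
```python
from h import *
np.set_printoptions(precision=1,suppress=True)
t=np.array([(418,192),(447,322),(205,378)])/6+[200,130]
b=back("top",t,122.7); print(b); print((b[0]+b[2])/2)
t=np.array([(240,268),(443,315),(418,415),(210,366)])/6+[310,160]
b=back("scene",t,122.7); print(b); print(b.mean(0))
```

```text
[[588.7   4.1 122.7]
 [529.1  -8.2 122.7]
 [506.7  98.6 122.7]]
[547.7  51.4 122.7]
[[535.6   1.8 122.7]
 [510.6 102.9 122.7]
 [572.2 116.8 122.7]
 [597.4  16.9 122.7]]
[554.   59.6 122.7]
```

Emit:
step_arm(
  dp=[
    [2,3,-8],
    [0,0,-15],
    [0,0,-12],
    [0,0,-7],
    [0,0,0],
    [0,0,0],
  ],
  angular=[
    [0,0,0],
    [0,0,0],
    [0,0,0],
    [0,0,0],
    [0,0,0],
    [0,0,0],
  ],
  jaw=[1,1,1,1,1,1],
)

```text
t: 6.82
position: [552.1, 57.8, 67.9]
eef_rot: [-3.13, 1.57, -2.909]
wrist_force: [0.1, -0.4, -0.7]
opening: 0.69
```

Emit:
step_arm(
  dp=[
    [-2,-2,-4],
    [0,0,-3],
    [0,0,-2],
    [0,0,0],
  ],
  angular=[
    [0,0,0],
    [0,0,0],
    [0,0,0],
    [0,0,0],
  ],
  jaw=[1,1,1,1],
)

```text
t: 7.15
position: [550.2, 56.1, 59.1]
eef_rot: [2.922, 1.57, -3.139]
wrist_force: [0.1, -0.5, -1.4]
opening: 0.688
```

Emit:
step_arm(
  dp=[
    [0,0,-1.5],
    [0,0,-1],
    [0,0,0],
  ],
  angular=[
    [0,0,0],
    [0,0,0],
    [0,0,0],
  ],
  jaw=[1,1,1],
)

```text
t: 7.4
position: [550.6, 56.2, 56.9]
eef_rot: [0.06, 1.57, 0.282]
wrist_force: [0.3, -1.1, -1.0]
opening: 0.69
```

Emit:
step_arm(
  dp=[
    [0,0,0],
    [0,0,0],
    [0,0,0],
    [0,0,0],
    [0,0,0],
    [0,0,15],
    [0,0,30],
    [0,0,30],
  ],
  angular=[
    [0,0,0],
    [0,0,0],
    [0,0,0],
    [0,0,0],
    [0,0,0],
    [0,0,0],
    [0,0,0],
    [0,0,0],
  ],
  jaw=[0,-0.5,-1,-1,-1,-1,-1,-1],
)

```text
t: 8.07
position: [549.3, 55.9, 131.7]
eef_rot: [3.139, 1.568, -2.922]
wrist_force: [0.9, -0.7, 0.1]
opening: 0.998
```

Emit:
step_arm(
  dp=[
    [-6,16,20],
    [-10,27,20],
    [-10,27,10],
    [-10,27,0],
    [-10,27,0],
    [-10,27,0],
    [-10,27,0],
    [-10,27,0],
  ],
  angular=[
    [0,0,0.06],
    [0,0,0.12],
    [0,0,0.12],
    [0,0,0.12],
    [0,0,0.12],
    [0,0,0.12],
    [0,0,0.12],
    [0,0,0.12],
  ],
  jaw=[-1,-1,-1,-1,-1,-1,-1,-1],
)

```text
t: 8.73
position: [473.7, 262.2, 182.0]
eef_rot: [-0.672, 1.571, 0.455]
wrist_force: [0.7, -0.9, -0.2]
opening: 0.998
```

Emit:
step_arm(
  dp=[
    [-8,23,0],
    [-6,15,0],
    [0,3,0],
    [0,0,0],
    [0,0,0],
    [0,0,0],
  ],
  angular=[
    [0,0,0.12],
    [0,0,0.12],
    [0,0,0.12],
    [0,0,0.12],
    [0,0,0.05],
    [0,0,0],
  ],
  jaw=[-1,-1,-1,-1,-1,-1],
)

```text
t: 9.23
position: [460.3, 302.0, 181.8]
eef_rot: [0.911, 1.571, 2.564]
wrist_force: [-0.5, -0.6, -0.0]
opening: 0.999
```

Run:
```python
from h import *
np.set_printoptions(precision=3,suppress=True)
s=bot.state(); print(s["position"],s["opening"]);M=R.from_euler('xyz',s["eef_rot"]).as_matrix();p=s["position"];print(M,np.arctan2(M[1,2],M[0,2]))
save("scene","scene5.png",(330,160,490,290),5)
save("top","top5.png",(130,130,290,260),5)
```

```text
[460.304 302.025 181.802] 0.9994096839753792
[[-0.    -0.997 -0.082]
 [ 0.    -0.082  0.997]
 [-1.     0.     0.   ]] 1.6529282718758416
```

View pics/scene5.png

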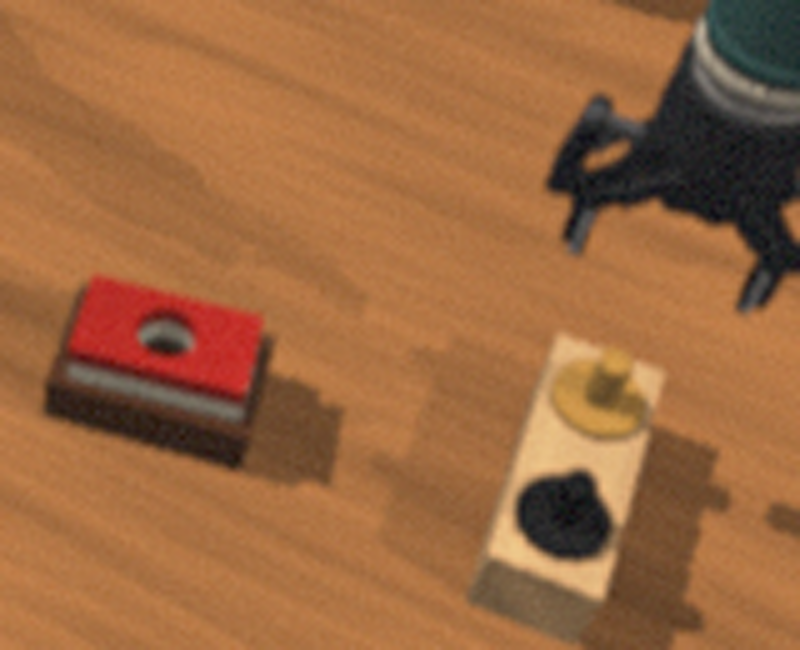

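View pics/top5.png

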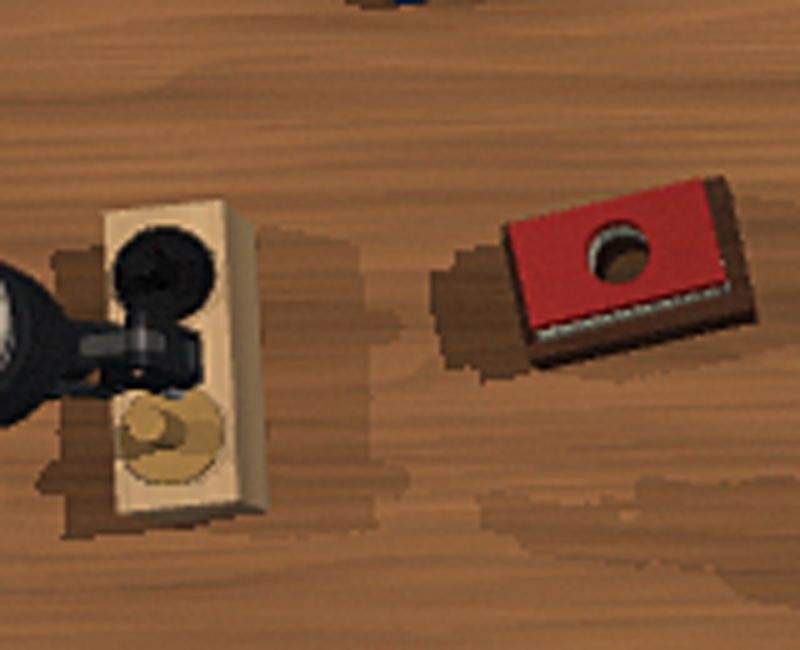

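Run:
```python
from h import *
np.set_printoptions(precision=1,suppress=True)
t=np.array([(619,252),(504,226),(706,180),(728,285),(533,327)])/5+[130,130]
b=back("top",t,72); print(b, b[1:].mean(0))
print(back("top",np.array([(172,434)])/5+130,66),back("top",np.array([(146,424)])/5+130,104))
print(back("scene",np.array([(600,395)])/5+[330,160],66),back("scene",np.array([(617,353)])/5+[330,160],104),back("scene",np.array([(166,333)])/5+[330,160],72))
```

```text
[[550.6  54.   72. ]
 [567.1 117.8  72. ]
 [590.4   5.5  72. ]
 [530.4  -6.2  72. ]
 [509.6 101.4  72. ]] [549.4  54.6  72. ]
[[456.2 300.3  66. ]] [[456.5 301.2 104. ]]
[[457.6 306.3  66. ]] [[453.3 304.3 104. ]] [[553.9  60.8  72. ]]
```

Emit:
step_arm(
  dp=[
    [-3,-1,-15],
    [0,0,-30],
    [0,0,-30],
    [0,0,-20],
    [0,0,-10],
    [0,0,0],
    [0,0,0],
  ],
  angular=[
    [0,0,0],
    [0,0,0],
    [0,0,0],
    [0,0,0],
    [0,0,0],
    [0,0,0],
    [0,0,0],
  ],
  jaw=[-1,-1,-1,-1,-1,-1,-1],
)

```text
t: 9.92
position: [457.6, 301.1, 76.9]
eef_rot: [2.904, 1.57, -1.728]
wrist_force: [1.2, 0.5, -0.2]
opening: 1.0
```

Emit:
step_arm(
  dp=[
    [0,0,-6],
    [0,0,0],
    [0,0,0],
    [0,0,0],
    [0,0,0],
    [0,0,0],
    [0,0,0],
    [0,0,0],
  ],
  angular=[
    [0,0,0],
    [0,0,0],
    [0,0,0],
    [0,0,0],
    [0,0,0],
    [0,0,0],
    [0,0,0],
    [0,0,0],
  ],
  jaw=[-1,-0.5,0,0.3,0.5,0.6,1,1],
  grip_force=60,
)

```text
t: 10.58
position: [457.9, 301.9, 71.5]
eef_rot: [-0.781, 1.569, 0.871]
wrist_force: [-0.4, 0.8, 5.5]
opening: 0.216
```

Emit:
step_arm(
  dp=[
    [0,0,0],
    [0,0,0],
    [0,0,0],
  ],
  angular=[
    [0,0,0],
    [0,0,0],
    [0,0,0],
  ],
  jaw=[1,1,1],
)

```text
t: 10.83
position: [457.8, 301.8, 71.5]
eef_rot: [-0.791, 1.569, 0.861]
wrist_force: [-0.8, 0.9, 5.4]
opening: 0.217
```

Emit:
step_arm(
  dp=[
    [0,0,8],
    [0,0,12],
    [0,0,15],
    [0,0,15],
    [0,0,15],
    [0,0,15],
    [0,0,10],
    [0,0,0],
  ],
  angular=[
    [0,0,0],
    [0,0,0],
    [0,0,0],
    [0,0,0],
    [0,0,0],
    [0,0,0],
    [0,0,0],
    [0,0,0],
  ],
  jaw=[1,1,1,1,1,1,1,1],
)

```text
t: 11.5
position: [458.4, 301.5, 163.2]
eef_rot: [-1.057, 1.567, 0.595]
wrist_force: [0.4, 0.8, -2.6]
opening: 0.213
```

Run:
```python
from h import *
np.set_printoptions(precision=3,suppress=True)
s=bot.state(); print(s["position"],s["opening"],s["wrist_force"])
save("scene","scene6.png",(400,160,510,270),6)
save("top","top6.png",(110,150,220,260),6)
```

```text
[458.449 301.464 163.224] 0.21290532549935448 [ 0.353  0.751 -2.601]
```

View pics/scene6.png

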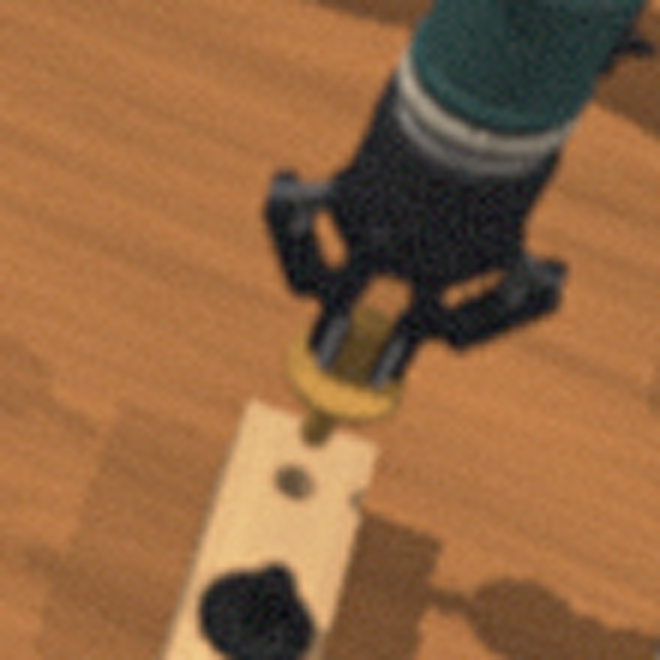

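View pics/top6.png

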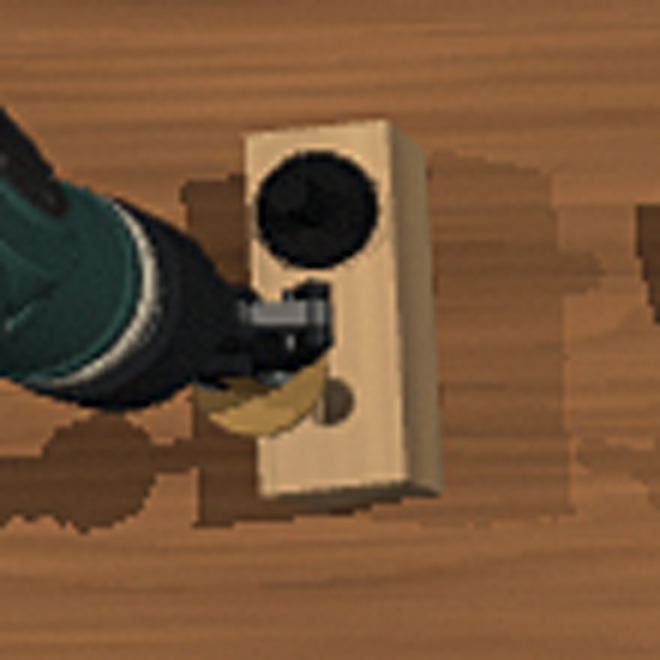

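Run:
```python
from h import *
np.set_printoptions(precision=1,suppress=True)
print(back("top",[(153.7,211.8)],157.7),back("top",[(165.8,217)],60))
print(proj("scene",[[458.4,301.5,151.7-54],[458.4,301.5,154]])+1, np.array([315,438])/6+[400,160],np.array([346,385])/6+[400,160])
```

```text
[[456.7 296.3 157.7]] [[456.4 298.5  60. ]]
[[452.3 233.6]
 [458.  222.6]] [452.5 233. ] [457.7 224.2]
```

Emit:
step_arm(
  dp=[
    [5,-14,0],
    [10,-26,0],
    [12,-32,0],
    [12,-32,0],
    [12,-32,0],
    [12,-32,0],
    [12,-32,0],
    [10,-26,0],
  ],
  angular=[
    [0,0,0],
    [0,0,0],
    [0,0,0],
    [0,0,0],
    [0,0,0],
    [0,0,0],
    [0,0,0],
    [0,0,0],
  ],
  jaw=[1,1,1,1,1,1,1,1],
)

```text
t: 12.27
position: [542.0, 71.8, 159.6]
eef_rot: [2.075, 1.568, -2.558]
wrist_force: [1.9, 0.6, -2.2]
opening: 0.217
```

Emit:
step_arm(
  dp=[
    [6,-14,0],
    [2,-6,0],
    [0,0,0],
    [0,0,0],
    [0,0,0],
  ],
  angular=[
    [0,0,0],
    [0,0,0],
    [0,0,0],
    [0,0,0],
    [0,0,0],
  ],
  jaw=[1,1,1,1,1],
)

```text
t: 12.68
position: [549.4, 57.2, 160.3]
eef_rot: [0.924, 1.569, 2.579]
wrist_force: [0.3, 0.8, -2.2]
opening: 0.214
```

Run:
```python
from h import *
np.set_printoptions(precision=3,suppress=True)
s=bot.state(); print(s["position"],s["opening"],s["wrist_force"]);print(R.from_euler('xyz',s["eef_rot"]).as_matrix())
save("scene","scene7.png",(310,160,430,270),6)
save("top","top7.png",(190,130,310,240),6)
```

```text
[549.431  57.218 160.287] 0.21404091550225476 [ 0.311  0.806 -2.248]
[[-0.002 -0.996 -0.084]
 [ 0.001 -0.084  0.996]
 [-1.     0.002  0.001]]
```

View pics/scene7.png

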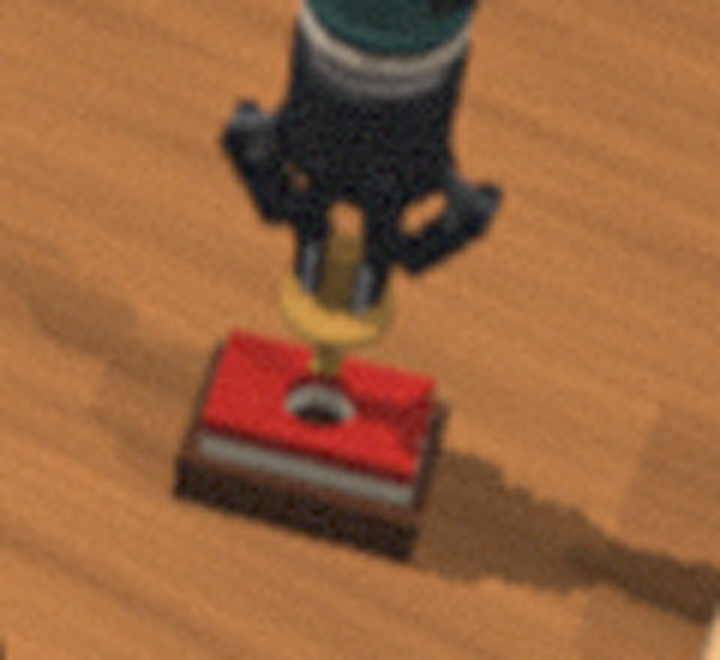

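View pics/top7.png

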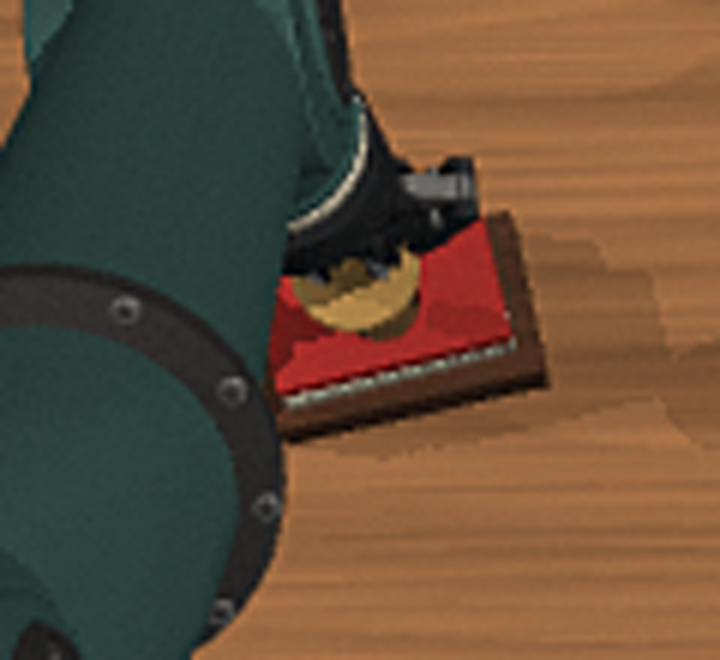

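Emit:
step_arm(
  dp=[
    [0.5,-2,-8],
    [0,0,-10],
    [0,0,-10],
    [0,0,-10],
    [0,0,-10],
    [0,0,-8],
    [0,0,0],
  ],
  angular=[
    [0,0,0],
    [0,0,0],
    [0,0,0],
    [0,0,0],
    [0,0,0],
    [0,0,0],
    [0,0,0],
  ],
  jaw=[1,1,1,1,1,1,1],
)

```text
t: 13.37
position: [549.5, 52.9, 102.5]
eef_rot: [1.646, 1.567, -2.985]
wrist_force: [-0.6, 0.4, -2.1]
opening: 0.217
```

Emit:
step_arm(
  dp=[
    [0,2,-5],
    [0,0,-5],
    [0,0,-4],
    [0,0,-2],
    [0,0,0],
    [0,0,0],
  ],
  angular=[
    [0,0,0],
    [0,0,0],
    [0,0,0],
    [0,0,0],
    [0,0,0],
    [0,0,0],
  ],
  jaw=[1,1,1,1,1,1],
)

```text
t: 13.87
position: [551.0, 55.1, 88.9]
eef_rot: [-1.758, 1.571, -0.106]
wrist_force: [-0.1, 0.0, -2.4]
opening: 0.219
```

Emit:
step_arm(
  dp=[
    [0,0,-3],
    [0,0,-2],
    [0,0,0],
    [0,0,0],
  ],
  angular=[
    [0,0,0],
    [0,0,0],
    [0,0,0],
    [0,0,0],
  ],
  jaw=[1,1,1,1],
)

```text
t: 14.2
position: [550.9, 55.1, 83.7]
eef_rot: [1.68, 1.571, -2.951]
wrist_force: [-0.1, 0.2, -2.5]
opening: 0.213
```

Emit:
step_arm(
  dp=[
    [0,0,-1],
    [0,0,0],
    [0,0,0],
  ],
  angular=[
    [0,0,0],
    [0,0,0],
    [0,0,0],
  ],
  jaw=[1,1,1],
)

```text
t: 14.45
position: [551.0, 55.1, 83.5]
eef_rot: [-1.213, 1.571, 0.439]
wrist_force: [-2.6, -1.4, 6.0]
opening: 0.218
```

Emit:
step_arm(
  dp=[
    [0,0,0.5],
    [0,0,0],
    [0,0,0],
    [0,0,0],
    [0,0,10],
    [0,0,20],
    [0,0,30],
    [0,0,30],
  ],
  angular=[
    [0,0,0],
    [0,0,0],
    [0,0,0],
    [0,0,0],
    [0,0,0],
    [0,0,0],
    [0,0,0],
    [0,0,0],
  ],
  jaw=[0.5,0.2,-0.2,-0.5,-0.8,-1,-1,-1],
)

```text
t: 15.12
position: [550.2, 55.0, 174.2]
eef_rot: [1.669, 1.569, -2.962]
wrist_force: [0.2, -0.4, 1.1]
opening: 1.001
```

Emit:
step_arm(
  dp=[
    [-10,20,20],
    [-10,30,10],
    [-10,35,0],
    [-10,35,0],
    [-5,30,0],
    [0,0,0],
  ],
  angular=[
    [0,0,0],
    [0,0,0],
    [0,0,0],
    [0,0,0],
    [0,0,0],
    [0,0,0],
  ],
  jaw=[-1,-1,-1,-1,-1,-1],
)

```text
t: 15.62
position: [504.1, 213.8, 204.4]
eef_rot: [-0.277, 1.565, 1.387]
wrist_force: [-0.3, 0.9, 0.7]
opening: 0.998
```

Run:
```python
from h import *
s=bot.state(); print(s["position"],s["opening"],s["wrist_force"])
save("scene","scene8.png",(310,160,430,270),6)
save("top","top8.png",(190,130,310,240),6)
```

```text
[504.1428575  213.82927633 204.41400851] 0.9983788544784253 [-0.33160037  0.94789329  0.712705  ]
```

View pics/scene8.png

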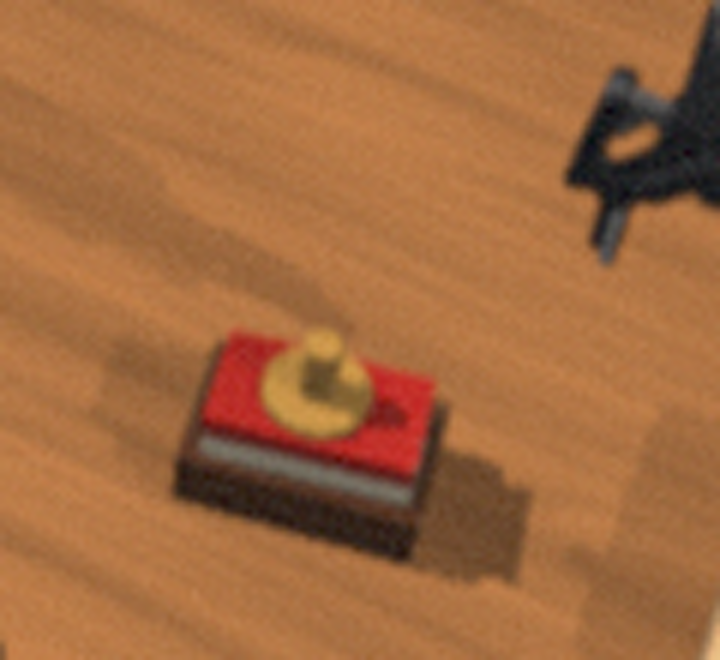

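View pics/top8.png

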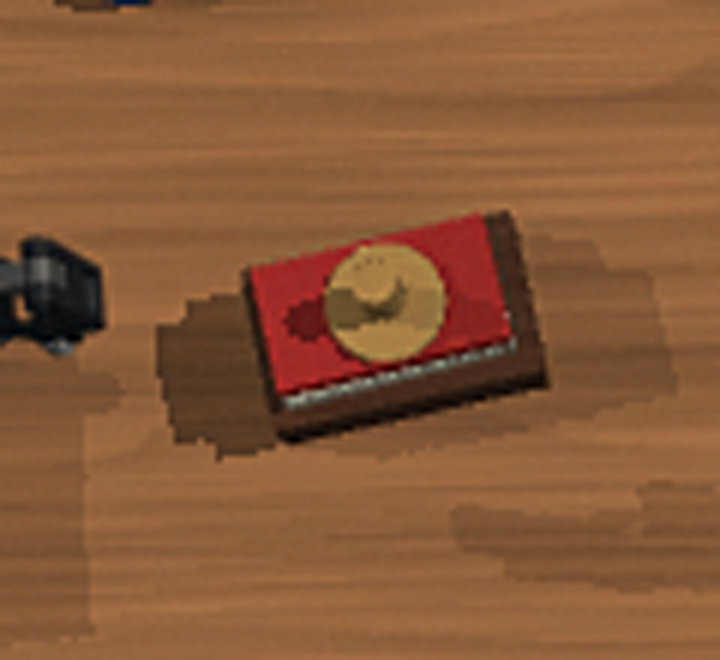

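```bash
python3 -c "
from bench import bot
print(bot.close_job())"
```

```text
the job is handed in; nothing more can be done
None
```

The red sample is on the white one and the brass pin is seated through both into the stand. I let go and handed the job in at about 15.7 s; no verdict was reported.

- **Red sample:** I took the red tablet farthest to the robot's left, at about (480, -265) mm. I released it at about (550, 56) mm, turned 0.22 rad to match the stand. A picture before fetching the pin put its hole about 1 mm from where I measured the stand's centre (550, 54.5) and showed it flat.
- **Brass pin:** It went down with no side contact. At the bottom the wrist force rose by about 8 N as the flange met the red sample, at the height worked out for its home position. Then I released it and backed away.
- **Last pictures:** In the top view the flange is centred on the red tablet, at (386, 300) against (383, 302) in the six-times enlarged crop. The pin looks upright, the stack looks flat, and the gripper is open and clear, about 160 mm away.
- **Disagreement:** The scene camera read positions about 3–10 mm farther in x and y than the top camera. I trusted the top camera because it agreed with the measured tool pose of the held tablet to within 2 mm.

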